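# Free the jig's sliding stop, close up the trays and lock it

## Task

On the steel jig, turn the slanted clamp knob of the sliding stop anticlockwise until the stop is free, then slide the stop along its rail so that it pushes the loose white tray flush against the white tray bolted to the jig. With no gap left between the trays or between the stop and the loose tray, turn the knob fully back clockwise to lock the stop there and let go. Leave the other parts in the tray and on the bench where they are.

Things in the scene. Friction and masses are not known exactly. Their poses are not given: they have to be found in the camera images.
- jig: Fixed dark steel jig: bed 205 (x, -110 to +95) x 430 (y, -230 to 200) x 12 mm. Origin on the bench under x = 0. Its x points away from the robot (turned up to 0.3 rad), y runs along the rail to the bolted tray, z up. Aluminium rail 30 mm wide, top 28 mm up, at x = -75 mm. Behind it at the +y end is the bolted white open tray, 110 x 110 x 45 mm high, centre x = 25, y = 115 mm.
- bolted_face (a point): Point on the bolted tray's flat face that looks to the jig's -y, at jig x = 25, y = 60 mm, 35 mm above the bench; axes as the jig's.
- tray: Loose white sheet-steel open tray, 110 (x) x 90 (y) x 45 mm high, 4 mm walls, about 0.5 kg, resting on the bed (underside 12 mm above the bench) between the stop and the bolted tray. Origin at the centre of its underside; its axes are roughly those of the jig. At the start it stands 20 to 40 mm short of the bolted tray and slightly askew.
- tray_lead (a point): Middle of the loose tray's +y outer face (the one that must meet the bolted tray), 23 mm above its underside.
- tray_tail (a point): Middle of the loose tray's -y outer face (the one that the stop pushes), 23 mm above its underside.
- stop_face (a point): Point on the sliding stop's flat pushing face (looks to the jig's +y; 155 mm wide, 14 to 60 mm above the bench), at jig x = 25 mm, 35 mm above the bench; axes as the jig's. The stop is a grey carriage on the rail: a 60 mm long block under the knob, its face plate reaching back over the bed.
- stop (a joint): Position of the sliding stop along the rail, m, 0 to 0.15; grows along the jig's +y, towards the bolted tray. Starts at 0 to 0.055; reads 0.13 with the trays closed up. Freed, it slides with 1.5 N of friction (and 4 N s/m of drag); locked, it holds against about 25 N or more. It can be slid by holding the knob.
- knob (a joint): Angle of the clamp knob, rad, 0 to 1.45 (end stops), growing anticlockwise as seen looking at its outer face. 0 is locked tight; below 0.2 counts as locked; the clamp bites below about 0.7; above that the stop is free. Starts at 0 to 0.08, stays where it is left. Turning takes about 0.16 Nm, up to 0.25 Nm when tight. It rides on the stop.
- knob_grip (a point): On the clamp knob's axis, 10 mm below the outer face of its black bar grip: 46 mm (point x) x 12 mm (point y, grip across this) x 32 mm (along axis), on a 16 mm thick, 18 mm long stem. Site z points out along the axis, leaning 32 degrees from vertical to the jig's -x (robot's side); it turns with the knob. Locked, the bar lies across the rail. 104 mm above the bench, 30 mm behind the pushing face.
- flange: Bystander: dark steel disc, 80 mm across, 12 mm thick, on the bench behind the jig. Origin under its centre.
- elbow: Bystander: white pipe elbow with a 60 mm square foot, 79 mm high, behind the jig. Origin under its foot.
- spacer: Bystander: steel ring, 52 mm across, 14 mm high, lying in the bolted tray. Origin under its centre.
- wrench: Bystander: 170 mm wrench lying on the bench before the jig. Origin under its middle.
- can: Bystander: green can, 60 mm across, 130 mm high, at a side of the bench. Origin under its centre.
- jar: Bystander: jar, 64 mm across, 85 mm high, at a side of the bench. Origin under its centre.
- hub: Bystander: red hub casting, 90 mm across, 50 mm high, at a side of the bench. Origin under its centre.
Mind the look-alikes: they are no part of the job. What is shaped like the tray but orange or pink is not meant.

How it is judged:
By the outcome, as a careful person would: the job done as asked, in the order asked, and still so for the second after the job is handed in, with the robot touching nothing.
It also fails if it takes over 45 s, if anything falls off the work surface, if the arm or the gripper's body presses on something with over 40 N, if the wrist force passes 120 N, or if a joint passes its speed limit or range.

## Robot

A 7-joint arm with a two-finger parallel gripper is mounted at the origin on the work surface. World frame = base frame: x ahead of the robot, y to its left, z up, the work surface at z = 0. Lengths are in m, angles in rad, forces in N, time in s.
With the tool pointing down it reaches from about 0.4 to 0.85 m from the base axis. Payload 10.4 kg.
Tool frame: the origin (TCP) lies between the finger pads; the fingertips stand 19 mm ahead of it and the grasp point (between the pads) is the TCP (manip.tips_ahead is the distance from the TCP to the fingertips, in m); z points along the fingers, y is the line along which they close (so a half turn about z gives the same grasp; the last joint's range is limited). The gripper opens to 85 mm and grips with 20 to 120 N. Pads are 22 mm wide; open, the fingers measure 114 mm over their backs; the gripper's body (76 mm by 85 mm) begins 54 mm behind the grasp point. The pads swing forward as they close: fully open they stand 13 mm farther back than shut.
Start: joints at [1.15, 0.332, -0.065, 1.46, 0.022, 1.35, -0.088], TCP at [0.242, -0.576, 0.25] pointing down, gripper open.
Joint ranges: [-2.6, 2.6], [-0.5, 2.12], [-1.47, 1.34], [0.16, 2.42], [-1.27, 4.41], [0.06, 2.06], [-2.6, 2.6]. Speed limits (rad/s): [2.22, 2.22, 2.79, 2.79, 3.14, 3.14, 3.14].

## Interface

Orientations are given as a unit quaternion [x, y, z, w].
In Python, from workcell import manip, viewer gives the robot as it stands.
- The arm moves only by the tool arm_command, never from a script. Its argument "series" is text: rows parted by semicolons, each of 5 numbers parted by spaces: the closure, from 0 (fully open) to 1 (shut), then the shift along the tool's x, y, z normalised to -1 to 1, where 1 is 0.4 m, then the turn about the tool's z normalised to -1 to 1, where 1 is 180 degrees. In form: jaw tx ty tz spin; .... A call has exactly 10 rows; each row shifts and turns the commanded pose from where the row before left it, along the tool's axes as they then stand; what a row does not reach is not made up. A row lasts 1/8 s, in which the tool goes at most 62.5 mm and 10.7 degrees, less where a joint would pass 70% of its speed; a pose out of reach is approached as far as the arm can. A call with a number of a shift or a turn outside -1 to 1 is refused whole. A call with a gripper value outside its range is refused whole. The fingers move at their own pace and stop on an object; "newtons" is the grip in N (left out, the last holds). Time passes only in rows, so rows that do not move let the fingers close, or fill a call up. It gives the time, the measured TCP pose, the force, the opening and the grip force at its end, in the units of the state.
- manip.get_obs(): the state, without advancing time (a new reading comes with each control period).
- viewer.camera(name): name is "scene" or "top"; returns a dict with "pixels" (480x640x3 uint8, red, green, blue), "intrinsics" (3x3 intrinsics, pixels), "D" ([k1, k2, p1, p2, k3] as OpenCV has them; the pictures are not rectified), "extrinsics" (4x4, takes a point from world to camera coordinates). Camera axes: x right, y up, looking along -z (the intrinsics and any distortion apply to the point x, -y, -z); pixel columns grow to the right and rows downward; lengths in m; the calibration is good to about 2 mm. A picture is of the moment at which its call begins. There is no depth.
- manip.hand_in(): hands the job in; it is judged then, once.
The state is a dict: "clock": time; "joint_pos": joint angles; "joint_velocities": joint speeds; "tau": joint torques, N m; "position": TCP position; "ee_rot": TCP orientation; "ft_force": force on the tool from outside, world axes, zero at the start; "torque": the same for the moment, N m; "grip_width": opening from 0.0 (shut) to 1.0 (fully open); "grasp_force": force on a finger pad.
Only numpy, scipy, OpenCV 4.12 (cv2) and the standard library are available. Lean on these libraries where they do the work, as an engineer would, in place of code of your own. Each camera call takes 0.05 s, during which the arm holds its last target. There are 200 camera calls.

## Working session

There is one attempt and no reset: what is moved stays moved. The work goes in short steps, Python scripts to look and compute and a tool call to move; the robot and the scene stay as the last step left them, time stands still between calls to the robot, and variables do not carry over. Pictures are saved under pics/ and viewed, at most 10 in all, crops included, and the job is handed in when it is done.

Besides the shell and the picture viewer there is one more tool, called as name(argument=value, ...) on one line, values as JSON. arm_command: Moves the arm, as the interface text tells. Scaled input: -1 to 1 covers 0.4 m each way for a shift and 180 degrees each way for a turn. Its arguments: {"type":"object","properties":{"series":{"type":"string"},"newtons":{"type":"number"}},"required":["series"]}

```bash
ls; mkdir -p pics; python3 - <<'E'
from workcell import manip, viewer
import cv2,numpy as np
for n in("scene","top"):
    c=viewer.camera(n); cv2.imwrite(f"pics/{n}0.png",c["pixels"][:,:,::-1]); print(n,c["intrinsics"],c["D"],c["extrinsics"])
o=manip.get_obs();print(o, manip.tips_ahead)
E
```

```text
pics
scene [[502.13943478   0.         317.63298741]
 [  0.         502.13943478 233.97555554]
 [  0.           0.           1.        ]] [-0.07208237  0.          0.          0.          0.        ] [[-0.80977323  0.58664426  0.01076277  0.50863492]
 [-0.48030965 -0.673307    0.56210348  0.22756231]
 [ 0.33700143  0.45000689  0.82699688 -1.41347028]
 [ 0.          0.          0.          1.        ]]
top [[510.39185748   0.         316.16566886]
 [  0.         510.39185748 236.67615764]
 [  0.           0.           1.        ]] [-0.09991418  0.          0.          0.          0.        ] [[-0.00275328 -0.99994347  0.01027014 -0.00952692]
 [ 0.99916404 -0.00233195  0.04081391 -0.60010334]
 [-0.04078766  0.01037393  0.99911398 -1.12868164]
 [ 0.          0.          0.          1.        ]]
{'clock': 0.1, 'joint_pos': array([ 1.15041033,  0.33283302, -0.06472065,  1.46086543,  0.02159113,
        1.34991282, -0.08851607]), 'joint_velocities': array([ 0.00099546, -0.00041976, -0.00058703, -0.00062599,  0.00048839,
       -0.00135277,  0.00024434]), 'tau': array([ 2.58111584e-03, -6.26744413e+01,  4.96943376e-02, -3.92432678e+01,
        1.62314455e-02,  6.81455102e-03, -2.17224800e-05]), 'position': array([ 0.24199858, -0.57590011,  0.24957646]), 'ee_rot': array([ 9.80283626e-01,  1.97594470e-01, -1.52660610e-04, -6.43892509e-04]), 'ft_force': array([ 0.15218122, -0.35136571, -0.51625206]), 'torque': array([-0.00268654,  0.00087576, -0.0103073 ]), 'grasp_force': 0.0, 'grip_width': 0.9966985415638456} 0.019
```

View pics/scene0.png

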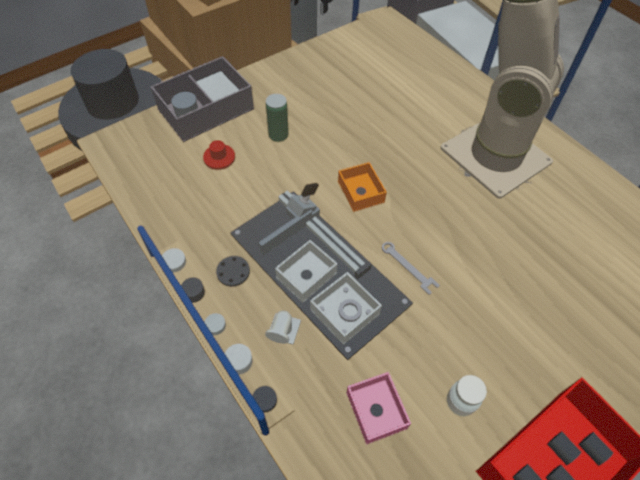

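View pics/top0.png

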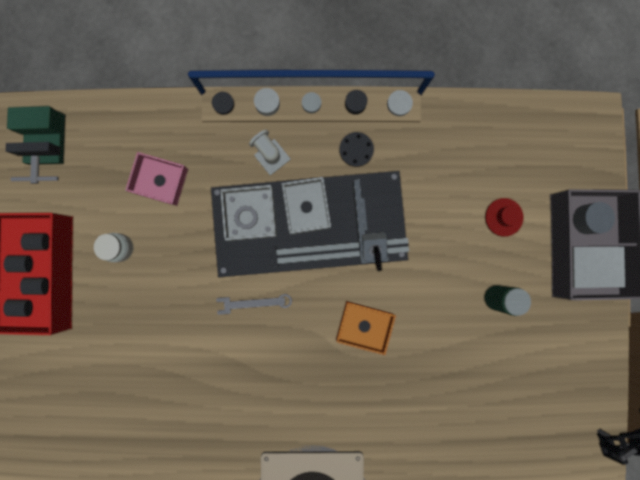

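The scene view shows the knob at (309,189), the loose white tray at (306,270) and the bolted tray with the ring at (345,307). In the top view the knob is at (378,257), the stop plate at (362,210), the loose white tray at (306,206) and the bolted tray at (248,213).
Look-alikes for the tray are orange (365,327) and pink (157,180) in the top view, which I rule out by colour. The bolted white tray is excluded because it holds the spacer. The only black bar knob is at (378,257).

```bash
cat > h.py <<'E'
import cv2,numpy as np
from scipy.spatial.transform import Rotation as R
from workcell import manip, viewer
F=np.diag([1.,-1,-1])
def proj(c,P):
    E=F@c["extrinsics"][:3]; return cv2.projectPoints(np.atleast_2d(np.array(P,float)),cv2.Rodrigues(E[:,:3])[0],E[:,3],c["intrinsics"],np.array(c["D"]))[0][:,0]
def back(c,uv,z):
    E=F@c["extrinsics"][:3]; n=cv2.undistortPoints(np.array(uv,float).reshape(-1,1,2),c["intrinsics"],np.array(c["D"]))[:,0]
    d=np.c_[n,np.ones(len(n))]@E[:,:3]; o=-E[:,:3].T@E[:,3]; return o+d*((z-o[2])/d[:,2])[:,None]
def crop(c,x,y,w,h,k,name): cv2.imwrite(name,cv2.resize(c["pixels"][y:y+h,x:x+w,::-1],None,fx=k,fy=k,interpolation=cv2.INTER_CUBIC))
E
python3 - <<'E'
from h import *
c=viewer.camera("top"); crop(c,205,165,210,120,3.8,"pics/t1.png")
s=viewer.camera("scene"); crop(s,220,170,200,150,4,"pics/s1.png")
print(back(c,[(212,188),(399,172),(408,259),(220,276)],.012))
E
```

```text
[[ 0.71033078  0.22320048  0.012     ]
 [ 0.7460214  -0.19877647  0.012     ]
 [ 0.54947275 -0.21700263  0.012     ]
 [ 0.51266608  0.2040363   0.012     ]]
```

View pics/t1.png

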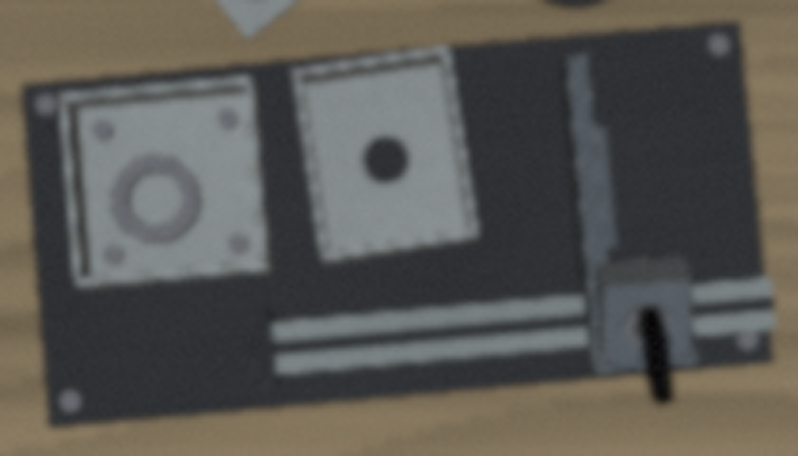

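View pics/s1.png

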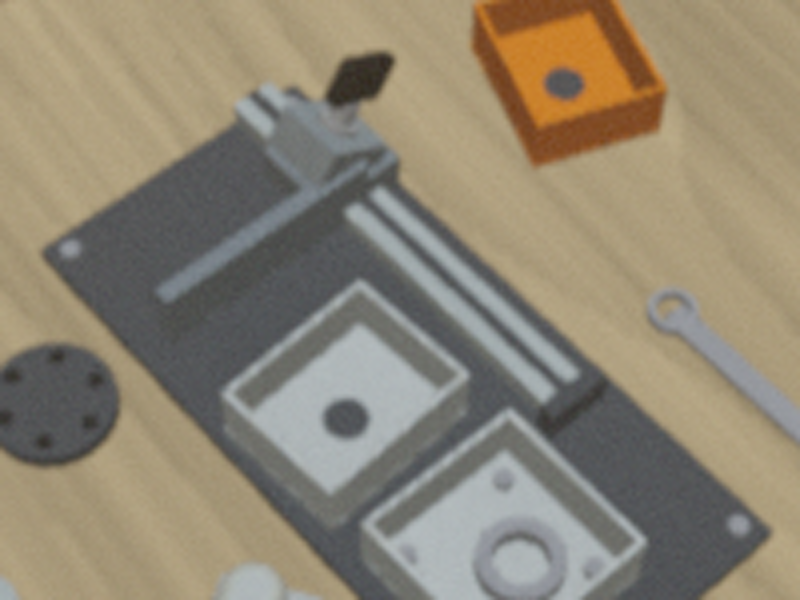

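The crops confirm the choice: black bar knob at about (655,355) in the top crop and (360,80) in the scene crop, and the white loose tray without a ring, short of the bolted one and slightly askew.

```bash
cat >> h.py <<'E'
def jig(cam):
    from scipy.optimize import least_squares
    uv=np.array([(22,87),(738,22),(773,358),(50,425)])/3.8+[205,165]-.37
    P=np.array([(95,200),(95,-230),(-110,-230),(-110,200)])/1000
    W=back(cam,uv,.012)[:,:2]
    f=lambda p:((np.array([[np.cos(p[2]),-np.sin(p[2])],[np.sin(p[2]),np.cos(p[2])]])@P.T).T+p[:2]-W).ravel()
    r=least_squares(f,[.63,0,0]); return r.x,r.fun
E
python3 - <<'E'
from h import *
t=viewer.camera("top"); s=viewer.camera("scene")
p,res=jig(t); print(p,res.round(4))
Rz=R.from_euler('z',p[2]); J=lambda a:Rz.apply(np.array(a))+[p[0],p[1],0]; I=lambda w:Rz.inv().apply(np.array(w)-[p[0],p[1],0])
tt=lambda a:np.array(a)/3.8+[205,165]-.37; ss=lambda a:np.array(a)/4+[220,170]-.37
def tri(a,b):
    E=[F@c["extrinsics"][:3] for c in(t,s)]
    n=[cv2.undistortPoints(np.array(q,float).reshape(1,1,2),c["intrinsics"],np.array(c["D"]))[0].T for c,q in((t,a),(s,b))]
    X=cv2.triangulatePoints(*E,*n)[:,0]; X=X[:3]/X[3]; print("res",proj(t,X)-a,proj(s,X)-b); return X
k=tri(tt((655,355)),ss((360,80))); print("knob ctr",k,I(k))
# face far end top corner z=.060 in t1 (572? ,55)
print("plate end, top", I(back(t,[tt((567,55))],.06)[0]),I(back(t,[tt((588,370))],.06)[0]))
print("tray corners",[I(back(t,[tt(a)],.057)[0]).round(4) for a in((292,68),(450,46),(480,238),(322,264))])
print("scene check bed corners", (proj(s,[J((.095,-.23,.012)),J((-.110,.2,.012))])-[220,170]+.37)*4,"seen (45,250) (770,532)")
E
```

```text
[0.63674962 0.02066537 0.08978112] [ 0.002   0.0016  0.0024 -0.0014 -0.002  -0.0011 -0.0024  0.001 ]
res [[ 0.29390374 -0.3399164 ]] [[0.3838452  0.04951607]]
knob ctr [ 0.55270454 -0.13717163  0.09339837] [-0.09785833 -0.14966576  0.09339837]
plate end, top [ 0.07504198 -0.12006425  0.06      ] [-0.10381627 -0.11475011  0.06      ]
tray corners [array([0.0823, 0.0361, 0.057 ]), array([ 0.0866, -0.0545,  0.057 ]), array([-0.0239, -0.0612,  0.057 ]), array([-0.0303,  0.0291,  0.057 ])]
scene check bed corners [[ 40.60335356 244.92572543]
 [778.21188747 524.18202553]] seen (45,250) (770,532)
```

```bash
python3 - <<'E'
from h import *
from scipy.optimize import minimize
t=viewer.camera("top"); s=viewer.camera("scene"); p,_=jig(t); Rz=R.from_euler('z',p[2])
tilt=R.from_euler('y',-32,degrees=True)
B=np.array([[x,y,z] for x in(-23,23) for y in(-6,6) for z in(-22,10)])/1000
ms=[]
for c,(x,y,w,h) in((t,(362,235,30,45)),(s,(290,175,40,35))):
    g=c["pixels"].max(2); m=np.zeros(g.shape,np.uint8); m[y:y+h,x:x+w]=(g[y:y+h,x:x+w]<38); 
    n,l,st,_=cv2.connectedComponentsWithStats(m); i=1+st[1:,4].argmax(); print(st[i]); ms.append((l==i).astype(np.uint8))
def hull(v):
    W=Rz.apply(tilt.apply(R.from_euler('z',v[3]).apply(B))+v[:3])+[p[0],p[1],0]; return W
def cost(v):
    e=0
    for c,m in((t,ms[0]),(s,ms[1])):
        k=np.zeros((480*1,640),np.uint8); q=cv2.convexHull(proj(c,hull(v)).astype(np.float32))
        k=np.zeros((480,640),np.uint8); cv2.fillConvexPoly(k,(q*16).round().astype(int),1,cv2.LINE_AA if 0 else 8,4)
        e+=(k!=m).sum()
    return e
best=min((minimize(cost,[x0,y0,z0,.04],method='Nelder-Mead',options=dict(initial_simplex=np.array([[x0,y0,z0,.04]]+[[x0+.006*(i==0),y0+.006*(i==1),z0+.006*(i==2),.04+.1*(i==3)] for i in range(4)]))) for x0 in(-.108,-.1,-.094) for y0 in(-.153,-.147) for z0 in(.1,.106)),key=lambda r:r.fun)
print(best.x,best.fun,[m.sum() for m in ms]); print("world",Rz.apply(best.x[:3])+[p[0],p[1],0])
E
```

```text
[374 247   7  23 107]Traceback (most recent call last):
  File "<stdin>", line 9, in <module>
ValueError: attempt to get argmax of an empty sequence
```

```bash
cat > k.py <<'E'
from h import *
from scipy.optimize import minimize
t=viewer.camera("top"); s=viewer.camera("scene"); p,_=jig(t); Rz=R.from_euler('z',p[2])
tilt=R.from_euler('y',-32,degrees=True)
B=np.array([[x,y,z] for x in(-23,23) for y in(-6,6) for z in(-22,10)])/1000
ms=[]
for c,(x,y,w,h),th in((t,(362,235,30,45),38),(s,(295,178,30,22),75)):
    g=c["pixels"].max(2); m=np.zeros(g.shape,np.uint8); m[y:y+h,x:x+w]=(g[y:y+h,x:x+w]<th)
    n,l,st,_=cv2.connectedComponentsWithStats(m); i=1+st[1:,4].argmax(); print(st[i]); ms.append((l==i).astype(np.uint8))
def cost(v):
    e=0; W=Rz.apply(tilt.apply(R.from_euler('z',v[3]).apply(B))+v[:3])+[p[0],p[1],0]
    for c,m in zip((t,s),ms):
        q=cv2.convexHull(proj(c,W).astype(np.float32)); k=np.zeros((480,640),np.uint8)
        cv2.fillConvexPoly(k,(q*16).round().astype(int),1,8,4); e+=(k!=m).sum()
    return e
best=None
for x0 in(-.108,-.1,-.094):
  for y0 in(-.153,-.147):
    for z0 in(.1,.106):
      v=np.array([x0,y0,z0,.04]); r=minimize(cost,v,method='Nelder-Mead',options=dict(initial_simplex=np.vstack([v,v+np.diag([.006,.006,.006,.1])])))
      if best is None or r.fun<best.fun: best=r
print(best.x,best.fun,[m.sum() for m in ms]); print("world",Rz.apply(best.x[:3])+[p[0],p[1],0])
E
python3 k.py
```

```text
[374 247   7  23 108]
[302 184  16  12 121]
[-0.10010793 -0.15095888  0.09509346  0.24648732] 149.0 [np.uint64(108), np.uint64(121)]
world [ 0.55057994 -0.13866124  0.09509346]
```

arm_command(series="0 0.113 -0.071 0 0; 0 0.113 -0.071 0 0; 0 0.113 -0.071 0 0; 0 0.113 -0.071 0 0; 0 0.113 -0.071 0 0; 0 0.113 -0.071 0 0; 0 0.113 -0.071 0 0; 0 0.113 -0.071 0 0; 0 0.113 -0.071 0 0; 0 0.113 -0.071 0 0", newtons=40)

```text
clock: 1.75
position: [0.5497, -0.1379, 0.2506]
ee_rot: [0.98, 0.197, 0.0, 0.0]
ft_force: [0.7, -0.8, 0.8]
grip_width: 1.002
grasp_force: 0.0
```

arm_command(series="0 0 0 0 0.046; 0 -0.005 0 0 0.046; 0 0 0 0.05 0; 0 0 0 0.059 0; 0 0 0 0.059 0; 0 0 0 0.059 0; 0 0 0 0.059 0; 0 0 0 0.04 0; 0 0 0 0.028 0; 0 0 0 0 0")

```text
clock: 3.0
position: [0.5467, -0.1398, 0.1083]
ee_rot: [0.999, 0.054, -0.0, -0.0]
ft_force: [-1.7, -0.2, -0.4]
grip_width: 1.002
grasp_force: 0.0
```

```bash
python3 - <<'E'
from h import *
s=viewer.camera("scene"); crop(s,260,130,110,90,5,"pics/s2.png")
t=viewer.camera("top"); crop(t,320,190,110,110,5,"pics/t2.png")
o=manip.get_obs();print(o["position"],o["ee_rot"])
print((proj(s,o["position"])-[260,130])*5,(proj(t,o["position"])-[320,190])*5)
E
```

```text
[ 0.54731746 -0.13984181  0.10936417] [9.98522042e-01 5.43462148e-02 4.47685038e-04 1.43892457e-04]
[[255.94907105 268.65850709]] [[298.09929146 351.70417498]]
```

View pics/s2.png

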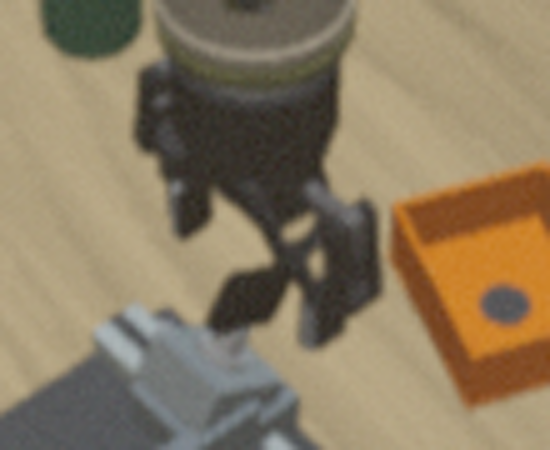

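The crop shows the knob (250,295) between the open fingers, with tips at (185,235) and (315,345). It is roughly centred, so I close.

arm_command(series="0.4 0 0 0 0; 0.7 0 0 0 0; 1 0 0 0 0; 1 0 0 0 0; 1 0 0 0 0; 1 0 0 0 0; 1 0 0 0 0; 1 0 0 0 0; 1 0 0 0 0; 1 0 0 0 0", newtons=40)

```text
clock: 4.35
position: [0.5468, -0.1373, 0.1092]
ee_rot: [0.998, 0.055, -0.0, -0.001]
ft_force: [-4.2, 8.2, 6.9]
grip_width: 0.131
grasp_force: 41.1
```

arm_command(series="1 0 -0.006 -0.003 0; 1 0 0 0 0; 1 0 0 0 -0.03; 1 0 0 0 -0.03; 1 0 0 0 -0.03; 1 0 0 0 -0.03; 1 0 0 0 -0.03; 1 0 0 0 -0.03; 1 0 0 0 0; 1 0 0 0 0")

```text
clock: 5.6
position: [0.5465, -0.14, 0.1105]
ee_rot: [0.945, 0.328, -0.0, 0.002]
ft_force: [-3.4, -4.7, 2.8]
grip_width: 0.133
grasp_force: 147.7
```

```bash
python3 -c "
from h import *
o=manip.get_obs();print(o)"
```

```text
{'clock': 5.6, 'joint_pos': array([ 0.57160678,  0.36166212, -0.47913734,  1.76486747,  0.1915879 ,
        1.05981955, -0.87722035]), 'joint_velocities': array([-0.0015578 , -0.0003394 ,  0.00122814,  0.00102566,  0.00080286,
        0.00054184, -0.00163228]), 'tau': array([ -4.84330773, -52.58428216, -10.96784502, -33.07290673,
        -3.01870085,  -0.08022364,   1.723825  ]), 'position': array([ 0.54653587, -0.13995144,  0.11047259]), 'ee_rot': array([ 9.44623076e-01,  3.28153555e-01, -2.44618325e-04,  1.55863026e-03]), 'ft_force': array([-3.44459322, -4.70879472,  2.81703151]), 'torque': array([-3.8454739 , -0.30204238, -1.72464052]), 'grasp_force': 147.65448206650035, 'grip_width': 0.13268940888104364}
```

arm_command(series="0.75 0 0 0 0; 0.75 0 0 0 0; 0.75 0 0 0 -0.03; 0.75 0 0 0 -0.03; 0.75 0 0 0 -0.03; 0.75 0 0 0 -0.03; 0.75 0 0 0 -0.03; 1 0 0 0 0; 1 0 0 0 0; 1 0 0 0 0", newtons=40)

```text
clock: 6.85
position: [0.5475, -0.1371, 0.111]
ee_rot: [0.841, 0.542, 0.001, 0.001]
ft_force: [-3.2, -1.1, 8.5]
grip_width: 0.229
grasp_force: 39.8
```

```bash
python3 -c "
from h import *
o=manip.get_obs();print(o['position'],o['torque'],o['ft_force'],o['grasp_force'],o['grip_width'])
s=viewer.camera('scene'); crop(s,260,130,110,90,5,'pics/s3.png')"
```

```text
[ 0.54754967 -0.13713023  0.11104825] [-0.58779448  0.02097448 -0.41913213] [-3.23071476 -1.05865322  8.54167237] 39.805659904377535 0.2294818164588541
```

View pics/s3.png

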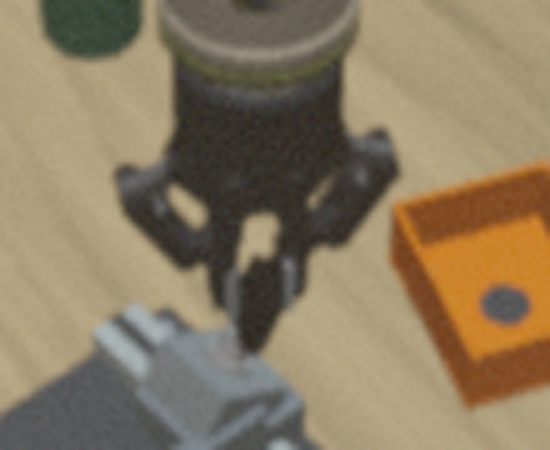

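The crop shows the bar turned and gripped at (260,300), about 56 degrees, so the clamp should be free. Now I slide.

arm_command(series="1 0.0152 -0.0086 0 0; 1 0.0152 -0.0086 0 0; 1 0.0152 -0.0086 0 0; 1 0.0152 -0.0086 0 0; 1 0.0152 -0.0086 0 0; 1 0.0152 -0.0086 0 0; 1 0.0152 -0.0086 0 0; 1 0.0152 -0.0086 0 0; 1 0.0152 -0.0086 0 0; 1 0 0 0 0")

```text
clock: 8.15
position: [0.5418, -0.0739, 0.111]
ee_rot: [0.84, 0.542, 0.001, 0.0]
ft_force: [-2.8, 0.5, 10.4]
grip_width: 0.228
grasp_force: 41.0
```

arm_command(series="1 0.0087 -0.0049 0 0; 1 0.0087 -0.0049 0 0; 1 0.0087 -0.0049 0 0; 1 0.0087 -0.0049 0 0; 1 0.0087 -0.0049 0 0; 1 0.0044 -0.0025 0 0; 1 0 0 0 0; 1 0 0 0 0; 1 0 0 0 0; 1 0 0 0 0")

```text
clock: 9.4
position: [0.54, -0.0528, 0.1111]
ee_rot: [0.841, 0.541, 0.001, 0.001]
ft_force: [-3.3, -1.7, 10.2]
grip_width: 0.227
grasp_force: 41.1
```

```bash
python3 -c "
from h import *
o=manip.get_obs();print(o['position'],o['ft_force'])
s=viewer.camera('scene'); crop(s,225,185,160,120,5,'pics/s4.png')"
```

```text
[ 0.53999156 -0.05281975  0.11105028] [-3.30139904 -1.68003678 10.18569078]
```

View pics/s4.png

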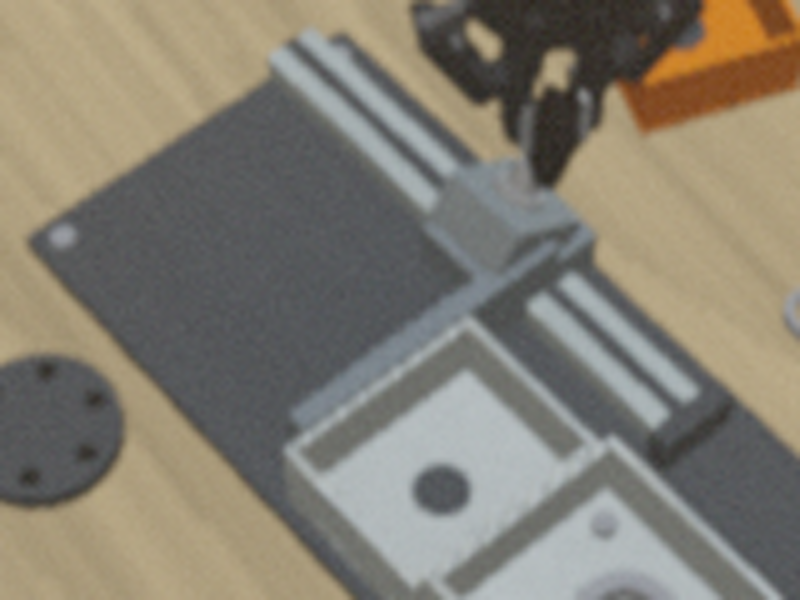

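The crop shows the stop against the tray (400,370) and a slit of a few mm at the tray seam (510,520). I creep on until the force rises.

arm_command(series="1 0.0022 -0.0012 0 0; 1 0.0022 -0.0012 0 0; 1 0.0022 -0.0012 0 0; 1 0.0022 -0.0012 0 0; 1 0.0022 -0.0012 0 0; 1 0 0 0 0; 1 0 0 0 0; 1 0 0 0 0; 1 0 0 0 0; 1 0 0 0 0")

```text
clock: 10.7
position: [0.5399, -0.0522, 0.1111]
ee_rot: [0.842, 0.54, -0.0, 0.003]
ft_force: [-0.2, -15.7, 6.9]
grip_width: 0.223
grasp_force: 41.1
```

arm_command(series="1 0 0 0 0.03; 1 0 0 0 0.03; 1 0 0 0 0.03; 1 0 0 0 0.03; 1 0 0 0 0.03; 1 0 0 0 0.03; 1 0 0 0 0.03; 1 0 0 0 0.03; 1 0 0 0 0; 1 0 0 0 0")

```text
clock: 11.95
position: [0.5388, -0.0487, 0.1106]
ee_rot: [0.981, 0.194, 0.0, 0.001]
ft_force: [-4.4, -5.9, 8.0]
grip_width: 0.155
grasp_force: 39.5
```

arm_command(series="1 0 0 0 0.03; 1 0 0 0 0.03; 1 0 0 0 0.03; 1 0 0 0 0.03; 1 0 0 0 0.01; 1 0 0 0 0; 1 0 0 0 0; 1 0 0 0 0; 1 0 0 0 0; 1 0 0 0 0")

```text
clock: 13.2
position: [0.5391, -0.0474, 0.1105]
ee_rot: [1.0, -0.007, 0.0, 0.0]
ft_force: [-1.9, -2.8, 6.6]
grip_width: 0.133
grasp_force: 73.3
```

```bash
python3 -c "
from h import *
o=manip.get_obs();print(o['position'],o['ee_rot'],o['ft_force'],o['torque'])
s=viewer.camera('scene'); crop(s,225,185,160,120,5,'pics/s5.png')"
```

```text
[ 0.53911363 -0.04744051  0.11045275] [ 9.99972733e-01 -7.36620008e-03  4.78080048e-04  2.07344104e-04] [-1.9308985  -2.76005216  6.64765328] [-0.84406383  0.12160712  1.10352237]
```

View pics/s5.png

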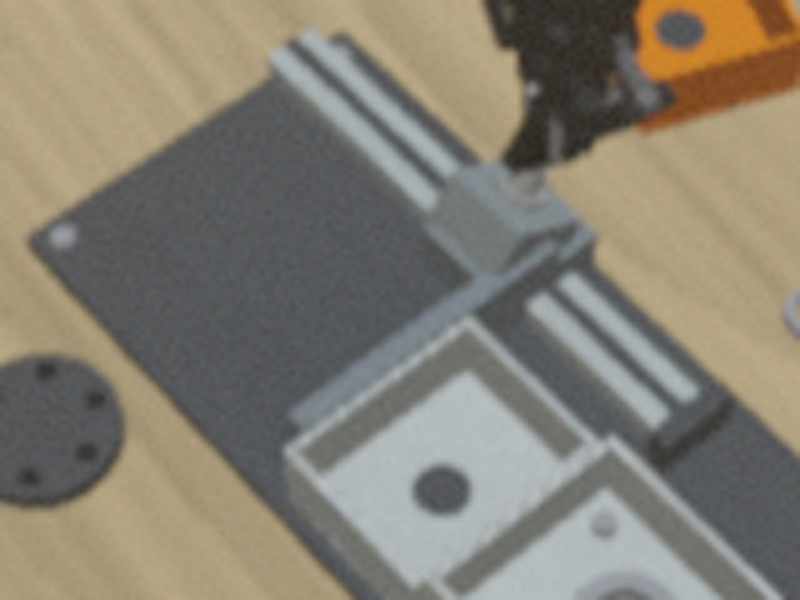

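The knob is back at its end stop: the bar lies across the rail near (540,140), and the stop and trays are closed up as before. Now I release and rise.

arm_command(series="0.6 0 0 0 -0.02; 0.3 0 0 0 0; 0 0 0 0 0; 0 0 0 0 0; 0 0 0 -0.03 0; 0 0 0 -0.06 0; 0 0 0 -0.1 0; 0 0 0 -0.1 0; 0 -0.1 0 -0.05 0; 0 -0.1 0 0 0")

```text
clock: 14.5
position: [0.4588, -0.0512, 0.2483]
ee_rot: [1.0, 0.023, 0.002, 0.0]
ft_force: [-0.0, -0.9, 0.5]
grip_width: 1.0
grasp_force: 0.0
```

arm_command(series="0 -0.1 0 0 0; 0 -0.1 0 0 0; 0 0 0 0 0; 0 0 0 0 0; 0 0 0 0 0; 0 0 0 0 0; 0 0 0 0 0; 0 0 0 0 0; 0 0 0 0 0; 0 0 0 0 0")

```text
clock: 15.75
position: [0.3789, -0.0552, 0.2459]
ee_rot: [1.0, 0.023, 0.0, 0.0]
ft_force: [0.3, 0.8, -0.5]
grip_width: 0.999
grasp_force: 0.0
```

```bash
python3 -c "
from h import *
o=manip.get_obs();print(o['clock'],o['position'],o['ft_force'])
s=viewer.camera('scene');t=viewer.camera('top')
f=lambda c,x,y,w,h:cv2.resize(c['pixels'][y:y+h,x:x+w,::-1],(400,400),interpolation=cv2.INTER_CUBIC)
cv2.imwrite('pics/f.png',np.hstack([f(s,270,195,110,110),f(t,230,170,110,110)]))"
```

```text
15.75 [ 0.37886805 -0.05522729  0.24590114] [ 0.33196332  0.79941074 -0.50511005]
```

View pics/f.png

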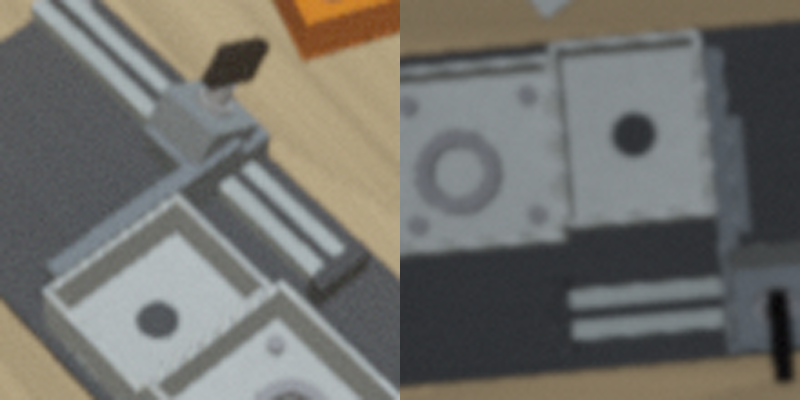

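The final picture shows the trays joined at the seam (560,140), the stop plate against the loose tray (712,130) and the bar across the rail (780,335), parallel to the jig's x.

```bash
python3 -c "
from workcell import manip
print(manip.hand_in())"
```

```text
the job is handed in; nothing more can be done
None
```

The job is handed in: the loose tray is flush between the bolted tray and the stop, the knob is turned back to its locked end stop, and the gripper is clear. No verdict came back from the hand-in.

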